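Shut the gasket box and fold its hasp over the staple

ROBOT

A 6-joint arm with a two-finger parallel gripper is mounted at the origin on the work surface. World frame = base frame: x ahead of the robot, y to its left, z up, the work surface at z = 0. Lengths are in m, angles in rad, forces in N, time in s.
With the tool pointing down it reaches from about 0.375 to 0.9 m from the base axis. Payload 3.1 kg.
Tool frame: the origin (TCP) lies at the very end of the fingers, on their centre line; the grasp point (between the pads) lies 19 mm behind it; z points along the fingers, y is the line along which they close (so a half turn about z gives the same grasp; the last joint's range is limited). The gripper opens to 85 mm and grips with 20 to 120 N. Pads are 22 mm wide; open, the fingers measure 114 mm over their backs; the gripper's body (76 mm by 85 mm) begins 54 mm behind the grasp point. The pads swing forward as they close: fully open they stand 13 mm farther back than shut.
Start: joints at [1.163, 0.527, 1.433, -0, 1.181, -0.178], TCP at [0.142, 0.609, 0.231] pointing down, gripper open.
Joint ranges: [-3.08, 3.08], [-0.75, 2.2], [0.22, 2.44], [-1.43, 4.57], [0, 2.65], [-2.85, 2.85]. Speed limits (rad/s): [2.79, 2.79, 3.14, 3.14, 3.14, 3.14].

INTERFACE

Orientations are given as a unit quaternion [x, y, z, w].
In Python, from station import manip, vision gives the robot as it stands.
- The arm moves only by the tool drive_tool, never from a script. Its argument "deltas" is a list that holds one entry, the list of rows, each a list of 4 numbers: the shift along the tool's x, y, z in mm, then the turn about the tool's z in rad. A call has 1 to 5 rows; each row is the pose to reach, as a shift and turn from the pose commanded when the call began, along the tool's axes at that moment; what a row does not reach only later rows make up. A row lasts 1/12 s, in which the tool goes at most 41.7 mm and 7.16 degrees, less where a joint would pass 70% of its speed; a pose out of reach is approached as far as the arm can. A call with a gripper value outside its range is refused whole. "jaw" is the finger opening in mm, from 0 to 85.4, set as the call begins (left out, the last holds). The fingers move at their own pace and stop on an object; "force" is the grip in N (left out, the last holds). Time passes only in rows, so rows that repeat a pose let the fingers close. It gives the time, the measured TCP pose, the force, the opening and the grip force at its end, in the units of the state.
- manip.sense(): the state, without advancing time (a new reading comes with each control period).
- vision.snapshot(name): name is "side" or "top" or "wrist"; returns the picture (420x560x3 uint8, red, green, blue); there is no depth.
- vision.camera_model(name): a dict with "camera_matrix" (3x3 intrinsics, pixels), "rvec" (rotation vector, rad) and "tvec" (3), from world to camera coordinates, as OpenCV has them. Camera axes: x right, y down, z forward; pixel columns grow to the right and rows downward; lengths in m; the calibration is good to about 2 mm. The wrist camera is an equidistant fisheye: a pixel r from the principal point sees the ray r / f radians off the axis. A picture is of the moment at which its call begins: read the wrist's pose just before it. camera_model takes no time and is no camera call; for the wrist camera it gives the pose at the moment of the call.
- manip.sign_off(): hands the job in; it is judged then, once.
The state is a dict: "t": time; "q": joint angles; "qd": joint speeds; "tau": joint torques, N m; "tcp_pos": TCP position; "tool_rot": TCP orientation; "force": force on the tool from outside, world axes, zero at the start; "ft_torque": the same for the moment, N m; "finger_gap": opening from 0.0 (shut) to 1.0 (fully open); "gripper_force": force on a finger pad.
Only numpy, scipy, OpenCV 4.12 (cv2) and the standard library are available. Lean on these libraries where they do the work, as an engineer would, in place of code of your own. Each camera call takes 0.05 s, during which the arm holds its last target. There are 200 camera calls.

TASK

Put the gasket box away shut: first take the wooden spoon that lies across its open top and lay it down gently on the cork mat, and let go of it. Then push the lid fully shut, and only after that swing the steel hasp over so that it lies flat on the lid with the staple through its slot. Keep the red gasket in the box, and leave the pressure cooker, the glass lid and the steam weight where they are.

Things in the scene. Friction and masses are not known exactly. Their poses are not given: they have to be found in the camera images.
- box: Green open-topped box fixed to the counter, outside 200 (x) by 160 (y) by 90 mm high, walls and floor 6 mm. Origin: centre of its underside. The lid hinges on its +x rim, the hasp on its -x wall. In its frame the +x side lies roughly to the robot's left (+y of the world).
- lid (a joint): Angle of the wooden lid (200 x 160 x 8 mm): 0 = shut, flat on the box, its upper face 98 mm above the counter; 1.57 = upright; up to 2.0 = leaning outwards, away from the box. The hinge is stiff, the lid stays where it is left; about 3 N at the free edge moves it.
- lid_hinge (a point): Middle of the lid's hinge line, on the box's +x rim: (100, 0, 90) mm in the box frame. The line runs along the box's y.
- lid_edge (a point): Middle of the lid's free edge, on its outer (upper when shut) face, 200 mm from the hinge line.
- hasp (a joint): Angle of the steel hasp strap: 0 = lying flat on the shut lid, pointing to the box's +x with the staple through its slot; 1.57 = standing upright; up to 2.4 = leaning outwards, away from the box. Stiff, stays where it is left; about 1.5 N near its tip moves it. The strap is 100 mm long, 40 mm wide, 4 mm thick, and its slot (20 x 26 mm) is centred 45 mm from the pin.
- hasp_hinge (a point): Middle of the hasp's pin: (-108, 0, 102) mm in the box frame. The pin runs along the box's y.
- hasp_tip (a point): Middle of the free end of the hasp strap, 100 mm from the pin, at mid thickness.
- staple (a point): Top of the brass staple on the lid: a loop 23 mm wide along the box's y and 5 mm thick, 15 mm tall, 163 mm from the lid's hinge line. With the hasp down it rises 7 mm above the strap.
- spoon: Loose wooden spoon, 200 mm long, lying across the box's two side rims. Straight round handle 12 mm thick along its x; round bowl 48 mm wide, 10 mm high, at its +x end, centred 76 mm from the origin. Origin: on the underside, in the middle of its length (the handle's axis is 6 mm above it). z up.
- mat: Cork mat fixed on the counter, 240 (x) by 130 (y) by 8 mm thick. Origin: centre of its underside.
- gasket: Loose red gasket ring lying in the box, 132 mm across, 12 mm high. Origin: centre of its underside.
- cooker: Aluminium pressure cooker without lid, 220 mm across, 140 mm high, with two black side grips reaching 158 mm from its axis along its x. Stands to the left. Origin: centre of its underside. Leave alone.
- glass_lid: Glass lid with a black knob, 182 mm across, 48 mm high, lying beyond the box. Origin: centre of its underside. Leave alone.
- weight: Steel steam weight, 52 mm across, 66 mm high, standing beyond the box. Origin: centre of its underside. Leave alone.
There are look-alikes about, which are no part of the job. There is more than one size of the spoon; the job needs the middle-sized.

How it is judged:
By the outcome, as a careful person would: the job done as asked, in the order asked, and still so for the second after the job is handed in, with the robot touching nothing.
It also fails if it takes over 69 s, if anything falls off the work surface, if the arm or the gripper's body presses on something with over 40 N, if the wrist force passes 120 N, or if a joint passes its speed limit or range.

## Working session

There is one attempt and no reset: what is moved stays moved. The work goes in short steps, Python scripts to look and compute and a tool call to move; the robot and the scene stay as the last step left them, time stands still between calls to the robot, and variables do not carry over. Pictures are saved under pics/ and viewed, at most 10 in all, crops included, and the job is handed in when it is done.

Besides the shell and the picture viewer there is one more tool, called after "Call:" as name(argument=value, ...) on one line, values as JSON. drive_tool: Moves the arm, as the interface text tells. Its arguments: {"type":"object","properties":{"deltas":{"type":"array"},"jaw":{"type":"number"},"force":{"type":"number"}},"required":["deltas"]}

```bash
mkdir -p pics; ls
python3 - <<'E'
from station import manip, vision
import cv2,numpy as np
s=manip.sense();print(s)
for n in("top","side"):
    im=vision.snapshot(n);cv2.imwrite(f"pics/{n}0.png",im[...,::-1])
    print(n,vision.camera_model(n))
E
```

```text
pics
{'t': 0.0, 'q': array([ 1.16251290e+00,  5.28418801e-01,  1.43393361e+00,  1.28618823e-05,
        1.18138528e+00, -1.78483167e-01]), 'qd': array([ 2.41186883e-05,  7.13396995e-05, -1.13500431e-03, -6.85429371e-04,
        2.95960513e-04, -1.81543724e-04]), 'tau': array([ 6.05937985e-04, -4.42339754e+01, -1.78030515e+01, -6.57587947e-06,
        8.36128194e-03,  5.65464006e-06]), 'tcp_pos': array([0.14202899, 0.60790259, 0.23035276]), 'tool_rot': array([ 1.14649842e-01,  9.93405387e-01, -1.02497223e-03, -3.15857541e-04]), 'force': array([0.3909372 , 1.01553529, 0.09066542]), 'ft_torque': array([0.02028386, 0.00787004, 0.01450844]), 'gripper_force': 0.0, 'finger_gap': 0.9968325659241263}
top {'camera_matrix': array([[518.76436562,   0.        , 278.26450107],
       [  0.        , 518.76436562, 208.41552948],
       [  0.        ,   0.        ,   1.        ]]), 'rvec': array([ 2.13249555, -2.12413275,  0.1966454 ]), 'tvec': array([0.09220271, 0.55758113, 1.29636172])}
side {'camera_matrix': array([[460.05594077,   0.        , 280.76568875],
       [  0.        , 460.05594077, 216.96090475],
       [  0.        ,   0.        ,   1.        ]]), 'rvec': array([ 2.25789917, -0.975274  ,  0.35335142]), 'tvec': array([-0.29232076,  0.40683715,  1.2505795 ])}
```

View pics/top0.png

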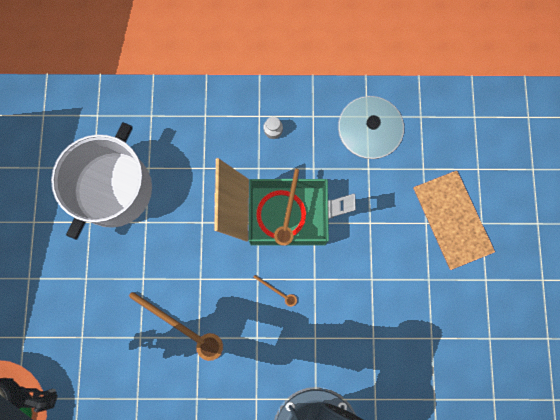

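View pics/side0.png

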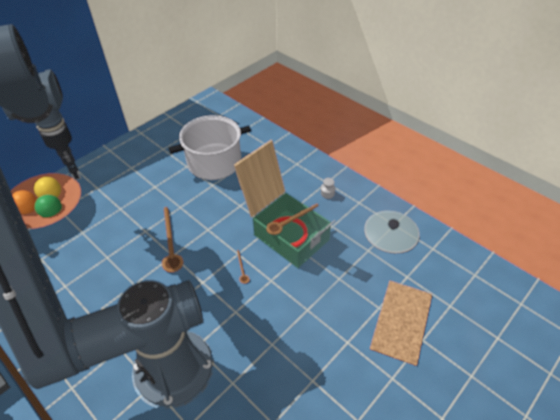

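The top view shows three spoons: one across the box, (296,170)–(284,237); a small one on the counter, (257,277)–(291,299); and a large one, (132,295)–(210,347). By size the middle one is the spoon on the box. The lid leans left of the box, the hasp is to the right (~340,205), and the mat is at (454,220).

I'll check the choice in a close crop and measure.

```bash
cat > h.py <<'E'
import cv2,numpy as np
from station import manip,vision
from scipy.spatial.transform import Rotation as R
def unproj(n,uv,z):
    m=vision.camera_model(n);K=m["camera_matrix"];r=cv2.Rodrigues(m["rvec"])[0];t=m["tvec"]
    d=r.T@np.linalg.inv(K)@np.array([*uv,1.]);c=-r.T@t
    return c+d*(z-c[2])/d[2]
def proj(n,P):
    m=vision.camera_model(n)
    return cv2.projectPoints(np.float64(P).reshape(-1,1,3),m["rvec"],m["tvec"],m["camera_matrix"],None)[0][:,0]
def go(p,yaw=None):
    "delta in tool axes (mm) from the measured pose to world point p"
    s=manip.sense();r=R.from_quat(s["tool_rot"])
    return np.round(r.inv().apply(np.array(p)-s["tcp_pos"])*1000,1), s["t"]
E
python3 - <<'E'
from h import *
im=cv2.imread("pics/top0.png")
cv2.imwrite("pics/crop0.png",cv2.resize(im[145:265,205:365],None,fx=5,fy=5,interpolation=cv2.INTER_CUBIC))
for name,uv,z in [("s tip",(296,170),.096),("s bowl",(284,237),.096),("small a",(257,277),.006),("small b",(293,302),.006),("big a",(132,295),.01),("big b",(212,352),.01),
 ("m1",(414,187),.008),("m2",(459,171),.008),("m3",(494,252),.008),("m4",(450,269),.008)]: print(name,unproj("top",uv,z).round(3))
E
```

```text
s tip [0.648 0.05  0.096]
s bowl [0.477 0.08  0.096]
small a [0.382 0.149 0.006]
small b [0.318 0.055 0.006]
big a [0.335 0.473 0.01 ]
big b [0.192 0.262 0.01 ]
m1 [ 0.625 -0.272  0.008]
m2 [ 0.67  -0.397  0.008]
m3 [ 0.45  -0.476  0.008]
m4 [ 0.405 -0.357  0.008]
```

View pics/crop0.png

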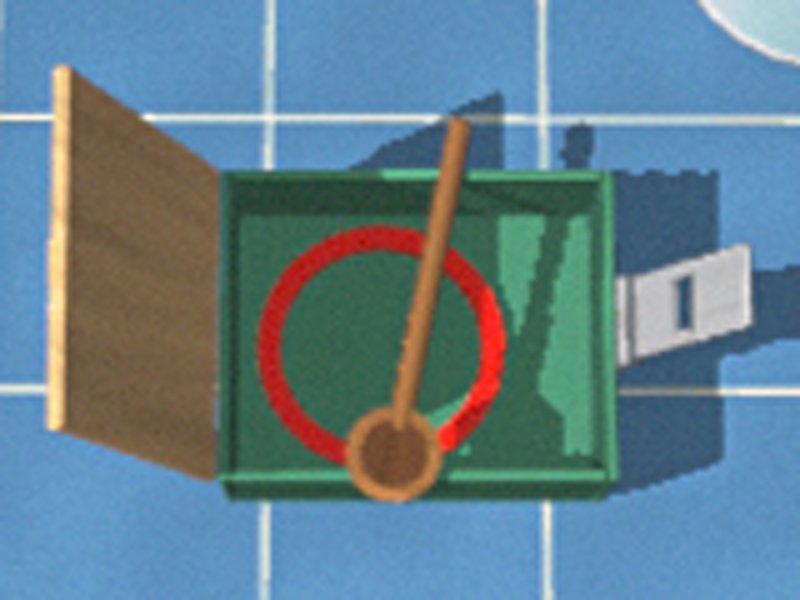

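The crop confirms the choice: the spoon across the box has its bowl at crop (395,455) and handle tip at (459,120). The lid edge runs (62,65)–(55,430), with the hasp tip at (750,285) and the gasket flat inside. Next I'll fit the poses.

Run:
```python
from h import *
from scipy.optimize import least_squares
f=lambda x,y:((x+.5)/5-.5+205,(y+.5)/5-.5+145)
rim=[(-.1,.08),(-.1,-.08),(.1,-.08),(.1,.08)]
ob=np.array([f(*p) for p in [(612,171),(617,480),(219,480),(221,171),(62,65),(54,430),(748,245),(750,325)]])
def model(p):
    x,y,a,l,h=p
    P=[(u,v,.09) for u,v in rim]
    # lid outer face edge: 8mm thick, hinge at (100,.,90)
    for v in(.08,-.08): P.append((.1-.2*np.cos(l)+.008*np.sin(l),v,.09+.2*np.sin(l)+.008*np.cos(l)))
    for v in(.02,-.02): P.append((-.108+.1*np.cos(h),v,.102+.1*np.sin(h)))
    P=np.array(P);P[:,:2]=P[:,:2]@np.array([[np.cos(a),np.sin(a)],[-np.sin(a),np.cos(a)]])+[x,y]
    return P
best=None
for a0 in(1.57,):
    # in box frame +y => world -x when yaw=+90
    ob2=ob.copy()
    for swap in(0,1):
        o=ob.copy()
        if swap: o=ob[[1,0,3,2,5,4,7,6]]
        r=least_squares(lambda p:(proj("top",model(p))-o).ravel(),[.56,.06,a0,1.8,2.2])
        print(swap,r.cost,r.x.round(4));
        if best is None or r.cost<best[0].cost: best=(r,o)
r,o=best
print((proj("top",model(r.x))-o).round(1)); M=model(r.x);print(M.round(3))
print("lidtop mid",M[4:6].mean(0),"hasp tip",M[6:].mean(0))
tip=unproj("top",f(459,118),.096);b=unproj("top",f(393,502),.095);bc=unproj("top",f(395,455),.1)
print("spoon",tip,b,bc,np.linalg.norm(tip-b), "mid",(tip+b)/2,"ang",np.degrees(np.arctan2(*(b-tip)[1::-1])))
s=manip.sense();print(R.from_quat(s["tool_rot"]).as_matrix().round(3))
```

```text
0 13301.57095312452 [0.5505 0.0673 1.565  1.8666 2.002 ]
1 0.657984433814033 [0.5476 0.0699 1.5754 1.8303 2.0269]
[[ 0.3  0.4]
 [ 0.2 -0.4]
 [-0.2 -0.3]
 [-0.4  0.4]
 [ 0.  -0.2]
 [-0.   0.1]
 [ 0.   0.4]
 [-0.  -0.5]]
[[ 0.468 -0.031  0.09 ]
 [ 0.628 -0.03   0.09 ]
 [ 0.627  0.17   0.09 ]
 [ 0.467  0.169  0.09 ]
 [ 0.467  0.229  0.281]
 [ 0.627  0.229  0.281]
 [ 0.528 -0.082  0.192]
 [ 0.568 -0.082  0.192]]
lidtop mid [0.54688576 0.22889524 0.28125348] hasp tip [ 0.54832823 -0.08218887  0.19177811]
spoon [0.65302962 0.04879233 0.096     ] [0.45699736 0.08198082 0.095     ] [0.47979769 0.08109933 0.1       ] 0.1988243478553919 mid [0.55501349 0.06538657 0.0955    ] ang 170.39087417169313
[[-0.974  0.228 -0.001]
 [ 0.228  0.974 -0.002]
 [ 0.    -0.002 -1.   ]]
```

Fit is sub-pixel: box at (0.548, 0.070) with yaw 90°, lid 1.83, hasp 2.03, spoon length 199 mm. The mat is centred at (0.5375, -0.3755) with its long axis at 21°. I'll go around the lid's near side first.

Call:
drive_tool(deltas=[[[-24.2,-27.8,0,0],[-48.4,-55.6,0,0],[-72.6,-83.4,0,0],[-96.8,-111.2,0,0],[-121,-139,0,0]]], jaw=85, force=30)

```text
t: 0.52
tcp_pos: [0.2286, 0.4439, 0.231]
tool_rot: [0.114, 0.993, -0.0, -0.0]
force: [1.3, 0.4, -0.3]
finger_gap: 0.991
gripper_force: 0.0
```

Call:
drive_tool(deltas=[[[-24.2,-27.8,0,0],[-48.4,-55.6,0,0],[-72.6,-83.4,0,0],[-96.8,-111.2,0,0],[-121,-139,0,0]]])

```text
t: 0.93
tcp_pos: [0.3148, 0.2811, 0.2312]
tool_rot: [0.114, 0.993, -0.0, -0.0]
force: [0.2, 0.0, 0.4]
finger_gap: 0.996
gripper_force: 0.0
```

Call:
drive_tool(deltas=[[[-24.2,-27.8,0,0],[-48.4,-55.6,0,0],[-72.6,-83.4,0,0],[-96.8,-111.2,0,0],[-121,-139,0,-0.063]]])

```text
t: 1.35
tcp_pos: [0.401, 0.1181, 0.2312]
tool_rot: [0.083, 0.997, 0.0, -0.0]
force: [1.1, 0.9, 0.3]
finger_gap: 0.996
gripper_force: 0.0
```

Run:
```python
from h import *
print(go([.5303,.0696,.091]));s=manip.sense();print(s["tcp_pos"],R.from_quat(s["tool_rot"]).as_matrix().round(3))
```

```text
(array([-135.6,  -26.5,  140.2]), 1.35)
[0.40103204 0.11808936 0.23121415] [[-0.986  0.165 -0.   ]
 [ 0.165  0.986  0.   ]
 [ 0.     0.    -1.   ]]
```

Call:
drive_tool(deltas=[[[-34,-7,20,0],[-68,-13,40,0],[-102,-20,60,0],[-136,-26.5,80,0],[-136,-26.5,80,0]]])

```text
t: 1.77
tcp_pos: [0.5358, 0.0682, 0.1468]
tool_rot: [0.085, 0.996, -0.0, 0.0]
force: [-0.4, 0.4, 0.2]
finger_gap: 0.992
gripper_force: 0.0
```

Call:
drive_tool(deltas=[[[0,0,20,0],[0,0,40,0],[0,0,52,0],[0,0,60,0],[0,0,60,0]]])

```text
t: 2.18
tcp_pos: [0.5289, 0.0713, 0.0897]
tool_rot: [0.083, 0.997, -0.0, -0.002]
force: [-0.6, 0.5, 0.3]
finger_gap: 0.999
gripper_force: 0.0
```

Call:
drive_tool(deltas=[[[0,0,0,0],[0,0,0,0],[0,0,0,0],[0,0,0,0],[0,0,0,0]]], jaw=4, force=30)

```text
t: 2.6
tcp_pos: [0.5309, 0.0712, 0.092]
tool_rot: [0.083, 0.997, 0.0, 0.001]
force: [0.2, 0.7, -0.1]
finger_gap: 0.295
gripper_force: 0.0
```

Call:
drive_tool(deltas=[[[0,0,0,0],[0,0,0,0],[0,0,0,0],[0,0,0,0],[0,0,0,0]]])

```text
t: 3.02
tcp_pos: [0.5308, 0.0712, 0.0919]
tool_rot: [0.083, 0.997, 0.0, 0.0]
force: [-1.1, 0.4, 5.7]
finger_gap: 0.122
gripper_force: 29.4
```

Run:
```python
from h import *
s=manip.sense();print(s)
w=vision.snapshot("wrist");t=vision.snapshot("side")
cv2.imwrite("pics/g1.png",np.hstack([cv2.resize(w,(448,336)),cv2.resize(t[170:290,220:345],(350,336))])[...,::-1])
```

```text
{'t': 3.0167, 'q': array([-7.55419673e-02,  6.18342347e-01,  1.77516777e+00,  3.45879496e-04,
        7.47202835e-01, -1.47947315e+00]), 'qd': array([-9.06486669e-05, -1.71717395e-03,  9.06011035e-05, -1.74411313e-03,
       -8.15268117e-04,  1.57482797e-03]), 'tau': array([ -0.31222824, -37.75961637,  -9.69169378,  -0.19846986,
        -0.23296835,  -0.09612012]), 'tcp_pos': array([0.53081736, 0.07121197, 0.09189761]), 'tool_rot': array([8.34621743e-02, 9.96510842e-01, 1.21050819e-04, 4.38910489e-04]), 'force': array([-1.14632102,  0.3725568 ,  5.72261526]), 'ft_torque': array([ 0.08865849,  0.13220265, -0.08680313]), 'gripper_force': 29.365864098072052, 'finger_gap': 0.12230390057252319}
```

View pics/g1.png

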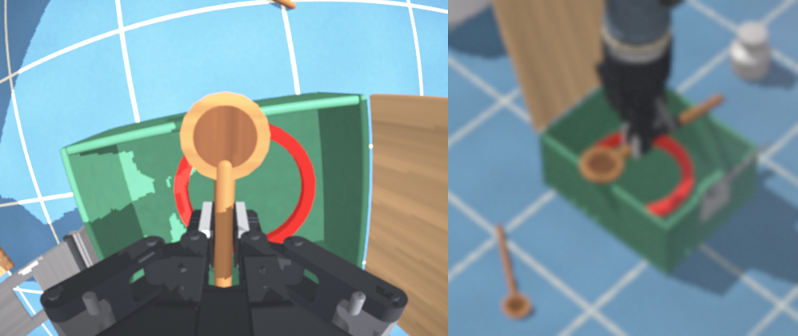

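Wrist view: the middle spoon's handle sits between the pads, bowl at (225,135), with the gasket below untouched. The gap is 10.4 mm at 29 N, so the grip is good. I'll lift clear of the hasp tip (z 0.192).

Call:
drive_tool(deltas=[[[0,0,-15,0],[0,0,-50,0],[0,0,-90,0],[0,0,-135,0],[0,0,-170,0]]])

```text
t: 3.53
tcp_pos: [0.5301, 0.071, 0.2629]
tool_rot: [0.083, 0.997, -0.0, -0.0]
force: [1.6, -0.0, -0.6]
finger_gap: 0.122
gripper_force: 29.5
```

Call:
drive_tool(deltas=[[[-2,-15,0,0],[-6,-45,0,0],[-10,-77,0,0],[-15,-113,0,0],[-19,-150,0,0]]])

```text
t: 3.95
tcp_pos: [0.5239, -0.0809, 0.2611]
tool_rot: [0.083, 0.997, -0.0, -0.0]
force: [0.0, 0.4, -0.1]
finger_gap: 0.12
gripper_force: 29.5
```

Call:
drive_tool(deltas=[[[-5,-37,0,0],[-10,-74,0,0],[-15,-111,0,0],[-18,-135,0,0],[-19,-150,0,0]]])

```text
t: 4.37
tcp_pos: [0.5178, -0.2342, 0.2607]
tool_rot: [0.085, 0.996, -0.0, -0.0]
force: [-0.1, 0.4, -0.3]
finger_gap: 0.124
gripper_force: 29.5
```

Call:
drive_tool(deltas=[[[-5,-37,0,0],[-10,-74,0,0],[-15,-111,0,0],[-18,-135,0,0],[-20,-149,0,0]]])

```text
t: 4.78
tcp_pos: [0.5126, -0.3838, 0.2606]
tool_rot: [0.084, 0.996, -0.0, -0.0]
force: [-0.5, -0.2, 0.5]
finger_gap: 0.124
gripper_force: 29.5
```

Call:
drive_tool(deltas=[[[0,0,0,-0.08],[0,0,25,-0.16],[0,0,60,-0.24],[0,0,90,-0.32],[0,0,120,-0.39]]])

```text
t: 5.2
tcp_pos: [0.5131, -0.3794, 0.14]
tool_rot: [-0.114, 0.993, 0.001, -0.0]
force: [-0.7, 0.1, -0.2]
finger_gap: 0.124
gripper_force: 29.6
```

Call:
drive_tool(deltas=[[[0,0,25,0],[0,0,50,0],[0,0,75,0],[0,0,90,0],[0,0,90,0]]])

```text
t: 5.62
tcp_pos: [0.5111, -0.3774, 0.0472]
tool_rot: [-0.112, 0.994, 0.004, -0.003]
force: [-1.0, -0.4, 0.2]
finger_gap: 0.123
gripper_force: 29.6
```

Run:
```python
from h import *
print(go([.5135,-.381,.010]));s=manip.sense();print(s["tcp_pos"],s["q"][5],s["force"],s["finger_gap"],R.from_quat(s["tool_rot"]).as_matrix().round(3)[0])
a=vision.snapshot("top")[150:290,380:520];b=vision.snapshot("side")[255:375,350:470]
cv2.imwrite("pics/m1.png",np.hstack([cv2.resize(a,(400,400)),cv2.resize(b,(400,400))])[...,::-1])
```

```text
(array([-1.7, -4.3, 37.2]), 5.6167)
[ 0.51111975 -0.37744471  0.04724319] -2.60729961696265 [-0.95854137 -0.42720213  0.24869615] 0.12310884015468218 [-0.975 -0.222 -0.006]
```

View pics/m1.png

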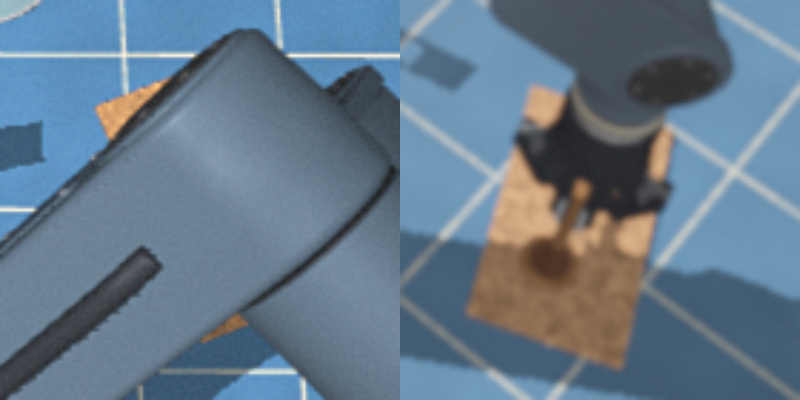

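The side view (right half) shows the spoon centred above the mat, with the bowl at (550,255). Lowering gently now.

Call:
drive_tool(deltas=[[[0,0,12,0],[0,0,24,0],[0,0,32,0],[0,0,33,0],[0,0,33,0]]])

```text
t: 6.13
tcp_pos: [0.5127, -0.3808, 0.0175]
tool_rot: [-0.111, 0.994, 0.001, -0.001]
force: [-0.2, 0.4, -0.1]
finger_gap: 0.123
gripper_force: 29.6
```

Call:
drive_tool(deltas=[[[0,0,1,0],[0,0,2,0],[0,0,3,0],[0,0,4,0],[0,0,4,0]]])

```text
t: 6.55
tcp_pos: [0.5131, -0.3813, 0.0144]
tool_rot: [-0.111, 0.994, -0.0, 0.0]
force: [0.5, 1.0, -0.3]
finger_gap: 0.124
gripper_force: 29.6
```

Call:
drive_tool(deltas=[[[0,0,0.7,0],[0,0,1.4,0],[0,0,2,0],[0,0,2,0],[0,0,2,0]]])

```text
t: 6.97
tcp_pos: [0.5131, -0.3813, 0.0123]
tool_rot: [-0.111, 0.994, 0.0, -0.0]
force: [0.9, -0.9, -0.9]
finger_gap: 0.124
gripper_force: 29.6
```

Call:
drive_tool(deltas=[[[0,0,0.5,0],[0,0,1,0],[0,0,1.5,0],[0,0,1.5,0],[0,0,1.5,0]]])

```text
t: 7.38
tcp_pos: [0.5131, -0.3813, 0.0108]
tool_rot: [-0.111, 0.994, 0.0, -0.0]
force: [-0.3, -1.3, -0.8]
finger_gap: 0.121
gripper_force: 29.6
```

Call:
drive_tool(deltas=[[[0,0,0.5,0],[0,0,1,0],[0,0,1,0]]])

```text
t: 7.63
tcp_pos: [0.5132, -0.3813, 0.01]
tool_rot: [-0.111, 0.994, -0.0, 0.0]
force: [0.8, -0.3, 0.7]
finger_gap: 0.122
gripper_force: 29.7
```

Call:
drive_tool(deltas=[[[0,0,0.3,0],[0,0,0.6,0],[0,0,0.6,0]]])

```text
t: 7.88
tcp_pos: [0.5132, -0.3814, 0.01]
tool_rot: [-0.111, 0.994, -0.0, 0.0]
force: [-0.8, 1.5, 5.7]
finger_gap: 0.119
gripper_force: 30.0
```

Contact at 5.7 N, so the spoon rests on the mat. Releasing and rising.

Call:
drive_tool(deltas=[[[0,0,0,0],[0,0,0,0],[0,0,0,0],[0,0,0,0]]], jaw=35)

```text
t: 8.22
tcp_pos: [0.5131, -0.3812, 0.0089]
tool_rot: [-0.111, 0.994, 0.0, -0.0]
force: [-1.0, -0.2, -0.5]
finger_gap: 0.411
gripper_force: 0.0
```

Call:
drive_tool(deltas=[[[0,0,-10,0],[0,0,-40,0],[0,0,-80,0],[0,0,-120,0],[0,0,-160,0]]])

```text
t: 8.63
tcp_pos: [0.5128, -0.381, 0.1712]
tool_rot: [-0.111, 0.994, 0.0, -0.0]
force: [0.3, -0.3, 0.2]
finger_gap: 0.407
gripper_force: 0.0
```

Call:
drive_tool(deltas=[[[0,0,-40,0],[0,0,-80,0],[0,0,-120,0.07],[0,0,-160,0.15],[0,0,-190,0.225]]], jaw=0)

```text
t: 9.05
tcp_pos: [0.5134, -0.3814, 0.3642]
tool_rot: [0.003, 1.0, -0.002, 0.002]
force: [0.5, -0.8, 0.8]
finger_gap: 0.002
gripper_force: 0.0
```

Call:
drive_tool(deltas=[[[0,20,0,0],[-5,55,0,0],[-10,95,0,0],[-15,135,0,0],[-20,175,0,0]]])

```text
t: 9.47
tcp_pos: [0.533, -0.2046, 0.3599]
tool_rot: [0.001, 1.0, -0.0, 0.0]
force: [0.6, 0.1, -0.3]
finger_gap: -0.0
gripper_force: 0.0
```

Call:
drive_tool(deltas=[[[-5,40,0,0],[-10,80,0,0],[-15,120,0,0],[-20,160,0,0],[-20,190,0,0]]])

```text
t: 9.88
tcp_pos: [0.5537, -0.0131, 0.36]
tool_rot: [0.0, 1.0, 0.0, 0.001]
force: [0.8, 0.0, 0.9]
finger_gap: 0.002
gripper_force: 0.0
```

Run:
```python
from h import *
print(go([.598,.285,.26]));s=manip.sense();print(s["tcp_pos"],s["q"],s["force"],s["finger_gap"],R.from_quat(s["tool_rot"]).as_matrix().round(3)[0])
a=vision.snapshot("top");cv2.imwrite("pics/t2.png",a[...,::-1])
```

```text
(array([-44.2, 298.1, 100.3]), 9.8833)
[ 0.5536538  -0.01313828  0.35996929] [-2.26135963e-01  3.03070191e-01  1.43775009e+00  1.13862222e-03
  1.39986818e+00 -1.79689283e+00] [0.78947809 0.02795842 0.94862498] 0.002106657603760126 [-1.     0.     0.001]
```

View pics/t2.png

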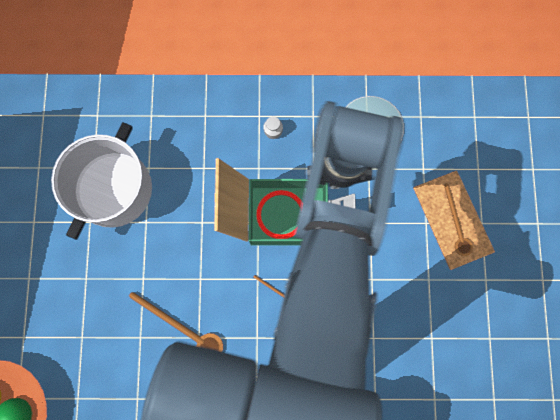

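The spoon lies wholly on the mat, from (449,185) to (464,250), and the gasket at (281,213) is still in the box. Next I move over and behind the lid.

Call:
drive_tool(deltas=[[[10,30,0,0],[20,68,0,0],[35,108,0,0],[45,148,0,0],[54,185,0,0]]])

```text
t: 10.35
tcp_pos: [0.4987, 0.1703, 0.3599]
tool_rot: [0.001, 1.0, 0.0, 0.0]
force: [1.4, 0.6, -0.1]
finger_gap: -0.003
gripper_force: 0.0
```

Call:
drive_tool(deltas=[[[0,40,0,0],[0,75,0,0],[0,98,0,0],[0,98,10,0],[0,98,30,0]]])

```text
t: 10.77
tcp_pos: [0.5014, 0.2683, 0.3316]
tool_rot: [-0.001, 1.0, 0.001, 0.003]
force: [0.8, -0.3, -0.9]
finger_gap: 0.004
gripper_force: 0.0
```

Call:
drive_tool(deltas=[[[0,0,25,0],[0,0,50,0],[0,0,72,0],[0,0,72,0]]])

```text
t: 11.1
tcp_pos: [0.497, 0.2648, 0.2528]
tool_rot: [0.001, 1.0, -0.002, -0.005]
force: [-1.0, -0.5, -0.7]
finger_gap: 0.0
gripper_force: 0.0
```

Call:
drive_tool(deltas=[[[0,-15,0,0],[0,-30,0,0],[0,-45,0,0],[0,-60,0,0],[0,-75,0,0]]])

```text
t: 11.52
tcp_pos: [0.5013, 0.1915, 0.2594]
tool_rot: [0.001, 1.0, 0.001, 0.002]
force: [-0.2, 2.4, 2.3]
finger_gap: -0.002
gripper_force: 1.2
```

Run:
```python
from h import *
print(go([.5,.159,.259]));s=manip.sense();print(s["tcp_pos"],s["force"])
a=vision.snapshot("side")[90:290,190:400];b=vision.snapshot("top")[110:310,170:380]
cv2.imwrite("pics/l1.png",np.hstack([cv2.resize(a,(400,380)),cv2.resize(b,(400,380))])[...,::-1])
```

```text
(array([  1.2, -32.5,   0.3]), 11.5167)
[0.5012909  0.19149773 0.25942249] [-0.2308077   2.36738753  2.32355965]
```

View pics/l1.png

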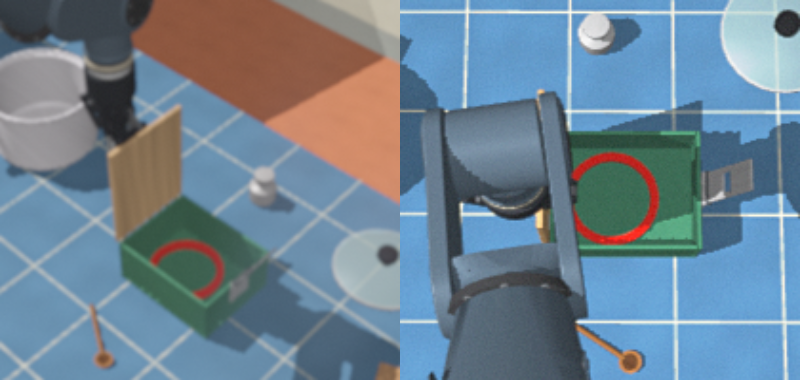

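The lid is now upright (side view, plate at (145,175)), with contact force around 3 N. I'll follow its arc down.

Call:
drive_tool(deltas=[[[0,-17,-1,0],[0,-35,-1,0],[0,-52,3,0],[0,-68,7,0],[0,-84,13,0]]])

```text
t: 12.03
tcp_pos: [0.5006, 0.1081, 0.2453]
tool_rot: [0.001, 1.0, 0.001, 0.001]
force: [0.9, 2.1, -0.8]
finger_gap: -0.005
gripper_force: 1.0
```

Call:
drive_tool(deltas=[[[0,-15,8,0],[0,-29,17,0],[0,-43,27,0],[0,-55,39,0],[0,-66,52,0]]])

```text
t: 12.45
tcp_pos: [0.5008, 0.0413, 0.1931]
tool_rot: [0.001, 1.0, -0.0, 0.001]
force: [0.7, 0.7, 1.3]
finger_gap: 0.003
gripper_force: 0.8
```

Call:
drive_tool(deltas=[[[0,-9,14,0],[0,-17.5,29,0],[0,-24,45,0],[0,-29,61,0],[0,-32,76,0]]])

```text
t: 12.87
tcp_pos: [0.5011, 0.009, 0.1164]
tool_rot: [0.001, 1.0, -0.0, 0.001]
force: [0.2, 0.2, 1.0]
finger_gap: 0.0
gripper_force: 0.7
```

Call:
drive_tool(deltas=[[[0,0,6,0],[0,0,11,0],[0,0,15,0],[0,0,17,0],[0,0,18,0]]])

```text
t: 13.28
tcp_pos: [0.5003, 0.0099, 0.0986]
tool_rot: [0.001, 1.0, -0.0, 0.0]
force: [-0.5, 0.1, 0.6]
finger_gap: -0.003
gripper_force: 0.6
```

Call:
drive_tool(deltas=[[[0,0,1,0],[0,0,2,0],[0,0,3,0],[0,0,3,0],[0,0,3,0]]])

```text
t: 13.7
tcp_pos: [0.5004, 0.0099, 0.0978]
tool_rot: [0.001, 1.0, -0.0, 0.001]
force: [-3.9, 0.4, 18.5]
finger_gap: -0.002
gripper_force: 9.3
```

The lid is hard shut: TCP at 0.098 with an 18 N reaction. Now rise and go outside the hasp.

Call:
drive_tool(deltas=[[[0,0,-30,0],[0,0,-70,0],[0,0,-110,0],[-10,-20,-145,0],[-25,-50,-157,0]]])

```text
t: 14.12
tcp_pos: [0.5259, -0.0386, 0.2581]
tool_rot: [-0.001, 1.0, -0.0, 0.004]
force: [0.5, -0.3, 0.3]
finger_gap: -0.003
gripper_force: 0.0
```

Call:
drive_tool(deltas=[[[-15,-35,0,0],[-23,-70,0,0],[-23,-90,0,0],[-23,-90,0,0]]])

```text
t: 14.45
tcp_pos: [0.5485, -0.1344, 0.2527]
tool_rot: [0.003, 1.0, -0.001, 0.001]
force: [-0.1, 0.3, 0.2]
finger_gap: 0.001
gripper_force: 0.0
```

Call:
drive_tool(deltas=[[[0,0,20,0],[0,0,45,0],[0,0,68,0],[0,0,75,0],[0,0,75,0]]])

```text
t: 14.87
tcp_pos: [0.5458, -0.1287, 0.1754]
tool_rot: [0.001, 1.0, 0.001, -0.002]
force: [0.4, -0.1, 0.7]
finger_gap: 0.001
gripper_force: 0.0
```

Run:
```python
from h import *
print(go([.548,-.05,.180]));s=manip.sense();print(s["tcp_pos"],s["force"])
b=vision.snapshot("top")[145:265,205:365];a=vision.snapshot("side")[170:290,220:380]
cv2.imwrite("pics/h1.png",np.hstack([cv2.resize(x,(400,300)) for x in(a,b)])[...,::-1])
```

```text
(array([-2.1, 78.7, -4.4]), 14.8667)
[ 0.54579833 -0.12870942  0.17535454] [ 0.35245612 -0.12825992  0.66362427]
```

View pics/h1.png

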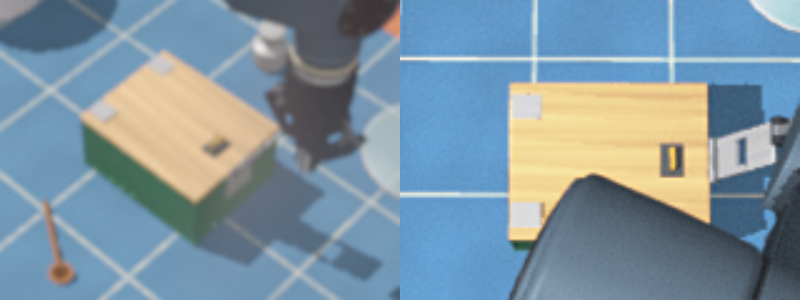

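The lid is flat with the staple at (672,158) in the right half, the hasp still open, and the gripper outside it. Pushing the hasp up and over.

Call:
drive_tool(deltas=[[[0,16,-1,0],[0,32,-2,0],[0,48,-3,0],[0,64,-5,0],[0,80,-8,0]]])

```text
t: 15.38
tcp_pos: [0.5492, -0.0502, 0.1875]
tool_rot: [0.001, 1.0, -0.001, 0.002]
force: [-0.4, -1.4, -1.2]
finger_gap: -0.003
gripper_force: 0.5
```

Call:
drive_tool(deltas=[[[0,15,-2,0],[0,23,0,0],[0,31,2,0],[0,39,5,0],[0,46,9,0]]])

```text
t: 15.8
tcp_pos: [0.5484, -0.004, 0.1766]
tool_rot: [0.001, 1.0, -0.0, 0.001]
force: [0.0, -0.7, 1.1]
finger_gap: -0.002
gripper_force: 0.5
```

Call:
drive_tool(deltas=[[[0,7,5,0],[0,14,10,0],[0,20,17,0],[0,25,24,0],[0,29,31,0]]])

```text
t: 16.22
tcp_pos: [0.5476, 0.0254, 0.1442]
tool_rot: [0.001, 1.0, 0.0, -0.0]
force: [0.4, 0.8, 0.9]
finger_gap: -0.001
gripper_force: 0.5
```

Call:
drive_tool(deltas=[[[0,4,7,0],[0,7,15,0],[0,10,23,0],[0,12,30,0],[0,12,36,0]]])

```text
t: 16.63
tcp_pos: [0.5476, 0.037, 0.1082]
tool_rot: [0.001, 1.0, 0.0, -0.0]
force: [0.1, 0.4, 0.2]
finger_gap: -0.003
gripper_force: 0.4
```

Run:
```python
from h import *
print(go([.548,.037,.104]));s=manip.sense();print(s["tcp_pos"],s["force"])
```

```text
(array([-0.4, -0.1,  4.2]), 16.6333)
[0.54764136 0.03704997 0.10817708] [0.09528435 0.44549789 0.24828746]
```

Call:
drive_tool(deltas=[[[0,0,1.5,0],[0,0,3,0],[0,0,4.5,0],[0,0,5.5,0],[0,0,5.5,0]]])

```text
t: 17.05
tcp_pos: [0.5479, 0.0365, 0.1041]
tool_rot: [0.001, 1.0, -0.0, 0.0]
force: [-1.2, 0.9, 1.0]
finger_gap: -0.001
gripper_force: 0.5
```

Call:
drive_tool(deltas=[[[0,0,1,0],[0,0,1.5,0],[0,0,1.5,0]]])

```text
t: 17.3
tcp_pos: [0.548, 0.0365, 0.1038]
tool_rot: [0.001, 1.0, -0.0, 0.0]
force: [-3.0, 0.3, 10.1]
finger_gap: 0.002
gripper_force: 5.3
```

Pressed flat with a 10 N reaction at z 0.104, as expected. Retreating and checking.

Call:
drive_tool(deltas=[[[0,0,-20,0],[0,0,-55,0],[0,0,-95,0],[0,0,-135,0],[0,0,-170,0]]])

```text
t: 17.72
tcp_pos: [0.5483, 0.0365, 0.2749]
tool_rot: [0.001, 1.0, -0.0, 0.001]
force: [1.1, -0.5, 0.0]
finger_gap: 0.002
gripper_force: 0.0
```

Call:
drive_tool(deltas=[[[0,40,0,0],[0,80,0,0],[10,120,0,0],[20,155,0,0],[20,180,0,0]]])

```text
t: 18.13
tcp_pos: [0.526, 0.2194, 0.2724]
tool_rot: [0.0, 1.0, 0.0, -0.001]
force: [0.2, 0.5, 0.1]
finger_gap: 0.002
gripper_force: 0.0
```

Call:
drive_tool(deltas=[[[15,35,0,0],[25,70,0,0],[35,100,0,0],[40,120,0,0],[40,120,0,0]]])

```text
t: 18.55
tcp_pos: [0.487, 0.3406, 0.2723]
tool_rot: [-0.001, 1.0, 0.001, 0.0]
force: [-0.0, -0.1, -0.4]
finger_gap: -0.002
gripper_force: 0.0
```

Run:
```python
from h import *
b=vision.snapshot("top");a=vision.snapshot("side")[150:380,220:450]
cv2.imwrite("pics/f1.png",np.hstack([cv2.resize(x,(400,400),interpolation=cv2.INTER_CUBIC) for x in(a,b[100:300,210:410])])[...,::-1])
b2=b[160:280,400:520]
```

```text
(no output)
```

View pics/f1.png

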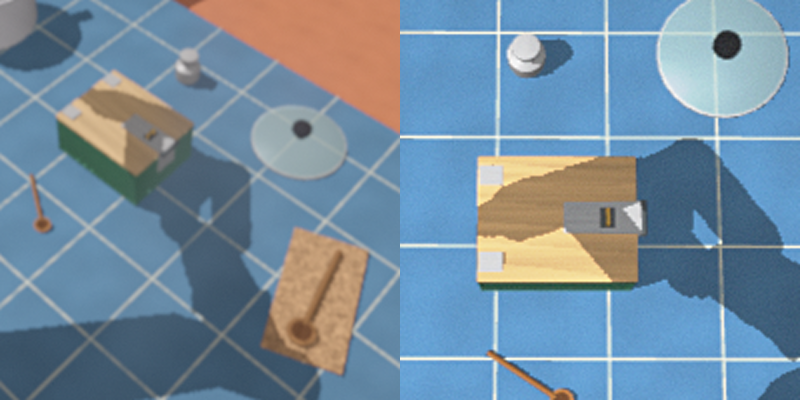

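The lid is shut and the hasp lies flat with the brass staple through its slot (607,217, right half). The spoon is on the mat at (315,300), left half, and the weight and glass lid are unmoved.

```bash
python3 -c "
from station import manip
print(manip.sign_off())"
```

```text
the job is handed in; nothing more can be done
None
```

The job is done and handed in at about 18.7 s: the middle-sized spoon lies released on the cork mat, the lid is shut, the hasp is flat with the staple through its slot, the gasket was in the box when last seen just before the lid closed, and nothing else was touched.

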